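# Hang the splash gate on the pouring tray and shut it

## Robot

A 6-joint arm with a two-finger parallel gripper is mounted at the origin on the work surface. World frame = base frame: x ahead of the robot, y to its left, z up, the work surface at z = 0. Lengths are in mm, angles in rad, forces in N, time in s.
With the tool pointing down it reaches from about 275 to 1000 mm from the base axis. Payload 8.4 kg.
Tool frame: the origin (TCP) lies at the very end of the fingers, on their centre line; the grasp point (between the pads) lies 19 mm behind it (r.tcp_to_grasp is the distance from the TCP to the grasp point, in mm); z points along the fingers, y is the line along which they close (so a half turn about z gives the same grasp; the last joint's range is limited). The gripper opens to 85 mm and grips with 20 to 120 N. Pads are 22 mm wide; open, the fingers measure 114 mm over their backs; the gripper's body (76 mm by 85 mm) begins 54 mm behind the grasp point. The pads swing forward as they close: fully open they stand 13 mm farther back than shut.
Start: joints at [-1.231, 0.353, 1.633, -0, 1.155, -0.002], TCP at [209.488, -588.848, 231.281] pointing down, gripper open.
Joint ranges: [-2.63, 2.63], [-0.92, 2.1], [0.06, 2.66], [-1.3, 4.44], [0, 2.69], [-3.02, 3.02]. Speed limits (rad/s): [2.22, 2.22, 2.79, 3.14, 3.14, 3.14].

## Interface

Orientations are given as [roll, pitch, yaw] about the fixed x, y, z axes, in that order (R = Rz(yaw) Ry(pitch) Rx(roll)).
In Python, from rig import r gives the robot as it stands. The module is installed in compiled form; this text tells all that it offers.
- The arm moves only by the tool play_rows, never from a script. Its argument "rows" is a list of rows, each an object with "dp": the shift along the tool's x, y, z in units of 40 mm (1.0 is 40 mm), a list of three; "turn": the turn, a rotation vector about the tool's x, y, z in units of 6 degrees (1.0 is 6 degrees), a list of three; "fingers": the closure, from 0 (fully open) to 1 (shut). In form: [{"dp": [tx, ty, tz], "turn": [wx, wy, wz], "fingers": fingers}, ...]. A call has 1 to 5 rows; each row shifts and turns the commanded pose from where the row before left it, along the tool's axes as they then stand; what a row does not reach is not made up. A row lasts 1/12 s, in which the tool goes at most 41.7 mm and 7.16 degrees, less where a joint would pass 70% of its speed; a pose out of reach is approached as far as the arm can. A call is refused whole if a number of a shift passes 1 or a number of a turn 1, either way. A call with a gripper value outside its range is refused whole. The fingers move at their own pace and stop on an object; "force" is the grip in N (left out, the last holds). Time passes only in rows, so rows that do not move let the fingers close. It gives the time, the measured TCP pose, the force, the opening and the grip force at its end, in the units of the state.
- r.sense(): the state, without advancing time (a new reading comes with each control period).
- r.grab_frame(name): name is "scene" or "top"; returns a dict with "pixels" (400x640x3 uint8, red, green, blue), "fx", "fy", "cx", "cy" (pixels), "dist" ([k1, k2, p1, p2, k3] as OpenCV has them; the pictures are not rectified), "pose" (4x4, takes a point from camera to world coordinates). Camera axes: x right, y down, z forward; pixel columns grow to the right and rows downward; lengths in mm; the calibration is good to about 2 mm. A picture is of the moment at which its call begins. There is no depth.
- r.sign_off(): hands the job in; it is judged then, once.
The state is a dict: "clock": time; "qpos": joint angles; "qvel": joint speeds; "joint_efforts": joint torques, N m; "eef_pos": TCP position; "tcp_rot": TCP orientation; "contact_force": force on the tool from outside, world axes, zero at the start; "wrist_torque": the same for the moment, N m; "opening": opening from 0.0 (shut) to 1.0 (fully open); "grasp_force": force on a finger pad.
Only numpy, scipy, OpenCV 4.12 (cv2) and the standard library are available. Lean on these libraries where they do the work, as an engineer would, in place of code of your own. Each camera call takes 0.05 s, during which the arm holds its last target. There are 200 camera calls.

## Task

Take the gate out of its wooden stand and, with the gate swung open, lower it (do not drop it) onto the pouring tray so that both knuckles go fully down over the two pins together. Then swing it shut against the rubber stop and let go, leaving the wet canvas, the cups and the bottle where they are.

Things in the scene. Friction and masses are not known exactly. Their poses are not given: they have to be found in the camera images.
- tray: Fixed open-topped pale plywood splash tray, 240 deep (x) by 260 wide (y), walls 120 mm high. Origin: centre of underside, on the table. Front looks to its -x: a 150 mm opening between two posts (front faces x = -120). The -y post carries two upright steel pins in one line (x = -136, y = -105); the +y post an upright black rubber stop strip 8 mm proud (y = 68 to 80, z = 18 to 116).
- tray_pin_low (a point): Foot of the lower pin, on the flat top of its round steel bracket (25 mm across, 8 mm thick), 22 mm above the table. The pin is 10 mm in diameter and stands 19 mm up from here, with a round tip.
- tray_pin_top (a point): Foot of the upper pin, like the lower one and 90 mm above it. Its bracket's underside is 104 mm above the table, so the gate cannot come down from far above: bring it in from the front with the low knuckle between lower pin tip and upper bracket (gate raised 20 to 60 mm above its seated height), then lower it.
- tray_stop (a point): Where the point gate_edge lies when the gate hangs on the pins fully shut: 186 mm along the tray's +y from the pin line, 84 mm above the table. The rubber strip's face is 8 mm behind this point (half the gate's thickness plus 1 mm).
- gate: Loose plywood panel, about 0.25 kg, 170 long (y), 14 thick (x), 138 high (z), with two knuckles at its -y end. Origin: centre of underside. Starts upright in the stand, top edge 148 mm above the table; pinch it there across its thickness. Hung: top edge at 153 mm, y parallel to the tray's y when shut; swings freely, free end out to the tray's -x and past 90 degrees open; stays where left; sags up to 3 degrees.
- gate_knuckle_low (a point): Centre of the bottom mouth of the low knuckle (upright steel tube, 24 mm outside and 14 mm inside diameter, 18 mm high): gate frame (0, -101, 7) mm. Comes to tray_pin_low when hung.
- gate_knuckle_top (a point): Centre of the bottom mouth of the upper knuckle (same tube): gate frame (0, -101, 97) mm. Comes to tray_pin_top when hung.
- gate_edge (a point): Middle of the gate's free end (+y end, away from the knuckles): gate frame (0, 85, 69) mm, 186 mm from the knuckle line.
- stand: Fixed wooden block, 66 (its x) by 150 (its y) by 36 mm high, with a lengthwise slot 17 mm wide and 26 mm deep in which the gate stands. Origin: centre of its underside, on the table. It stands to the left or right of the tray's front.
- canvas: Bystander: freshly poured square-edged canvas 130 by 150 mm, standing on four 14 mm feet inside the tray, its top 32 mm above the tray floor (tray floor is 10 mm above the table). Origin: centre of its underside between the feet.
- bottle: Bystander: upright white plastic bottle, 68 mm in diameter, 170 mm high, on the side of the table where the stand is not. Origin: centre of its underside.
- cup_a: Bystander: red plastic cup, 72 mm across the rim, 100 mm high, to the left (+y) of the tray. Origin: centre of its underside.
- cup_b: Bystander: clear plastic cup, 72 mm across the rim, 100 mm high, to the right (-y) of the tray. Origin: centre of its underside.
Mind the look-alikes: they are no part of the job. Of the things like the gate, leave any that is turquoise; of the rest the smaller one is meant.

How it is judged:
By the outcome, as a careful person would: the job done as asked, in the order asked, and still so for the second after the job is handed in, with the robot touching nothing.
It also fails if it takes over 64 s, if anything falls off the work surface, if the arm or the gripper's body presses on something with over 40 N, if the wrist force passes 120 N, or if a joint passes its speed limit or range.

## Working session

There is one attempt and no reset: what is moved stays moved. The work goes in short steps, Python scripts to look and compute and a tool call to move; the robot and the scene stay as the last step left them, time stands still between calls to the robot, and variables do not carry over. Pictures are saved under pics/ and viewed, at most 10 in all, crops included, and the job is handed in when it is done.

Besides the shell and the picture viewer there is one more tool, called after "Emit:" as name(argument=value, ...), one argument or row to a line, values as JSON. play_rows: Moves the arm, as the interface text tells. Its arguments: {"type":"object","properties":{"rows":{"type":"array"},"force":{"type":"number"}},"required":["rows"]}

```bash
mkdir -p pics; python3 - <<'E'
from rig import r
import cv2,numpy as np
for n in("scene","top"):
    f=r.grab_frame(n); np.save(f"pics/{n}0.npy",f["pixels"]); cv2.imwrite(f"pics/{n}0.png",f["pixels"][:,:,::-1])
    print(n,f["fx"],f["cx"],f["cy"],f["dist"],np.round(f["pose"],3).tolist())
print(r.sense())
E
```

```text
scene 507.51993756899657 329.22337082088706 198.490680653677 [-0.14805503  0.          0.          0.          0.        ] [[-0.851, 0.314, -0.422, 1135.945], [0.526, 0.534, -0.663, 929.79], [0.017, -0.785, -0.619, 1032.199], [0.0, 0.0, 0.0, 1.0]]
top 499.85644831821475 317.9289268090171 195.61681340019763 [0.047418 0.       0.       0.       0.      ] [[0.018, -0.994, 0.104, 288.523], [-1.0, -0.017, 0.005, -74.619], [-0.003, -0.105, -0.995, 1669.538], [0.0, 0.0, 0.0, 1.0]]
{'clock': 0.1, 'qpos': array([-1.23136713e+00,  3.53588154e-01,  1.63407484e+00,  1.84659072e-06,
        1.15520391e+00, -2.41136642e-03]), 'qvel': array([ 0.00113571, -0.00146166, -0.00126563,  0.00019337,  0.00033111,
        0.00068811]), 'joint_efforts': array([-5.32456743e-04, -6.06352329e+01, -3.42816675e+01, -4.90825983e-05,
        3.81749807e-03,  1.78701436e-05]), 'eef_pos': array([ 209.36147962, -588.42587697,  230.62452078]), 'tcp_rot': array([-3.14031841e+00, -4.76111924e-06,  3.41839812e-01]), 'contact_force': array([-0.38889982,  1.13109466,  0.41138508]), 'wrist_torque': array([0.02393925, 0.01673422, 0.00795438]), 'grasp_force': 0.0, 'opening': 0.9981477007417935}
```

View pics/scene0.png

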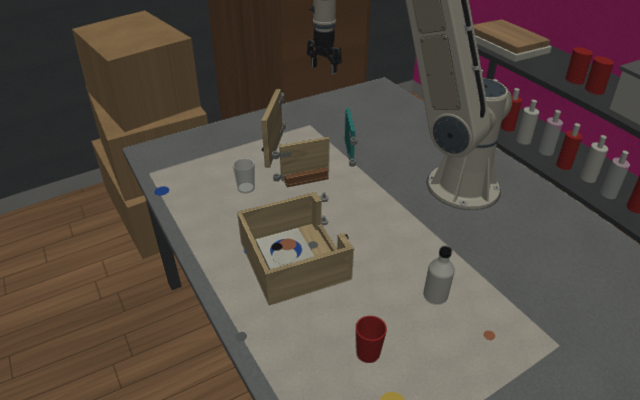

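View pics/top0.png

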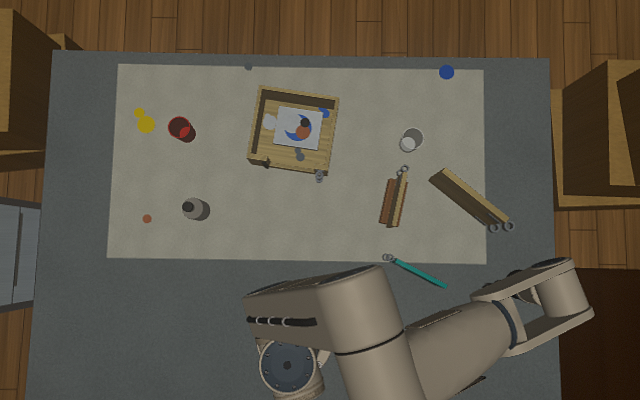

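Three gate-like things show in the top view: a panel in a wooden stand (400,197), a larger free-standing plywood panel (472,200), and a turquoise one (417,271). The one in the stand fits: it is not turquoise and it is the smaller of the remaining two. The tray is at (293,130) with its pins near (320,177). I'll confirm with one enlarged crop.

```bash
python3 - <<'E'
import cv2,numpy as np
t=np.load("pics/top0.npy")[:,:,::-1]; s=np.load("pics/scene0.npy")[:,:,::-1]
a=cv2.resize(t[155:235,365:465],None,fx=4,fy=4,interpolation=cv2.INTER_CUBIC)
b=cv2.resize(t[80:190,240:350],None,fx=3.64,fy=3.64,interpolation=cv2.INTER_CUBIC)[:,:400]
a=cv2.resize(t[150:230,370:450],(400,400),interpolation=cv2.INTER_CUBIC)
b=cv2.resize(t[80:190,240:350],(400,400),interpolation=cv2.INTER_CUBIC)
c=cv2.resize(s[125:195,260:400],(400,200),interpolation=cv2.INTER_CUBIC)
d=cv2.resize(s[180:250,260:400],(400,200),interpolation=cv2.INTER_CUBIC)
cv2.imwrite("pics/crop1.png",np.vstack([np.hstack([a,b]),np.hstack([c,d])]))
E
```

```text
(no output)
```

View pics/crop1.png

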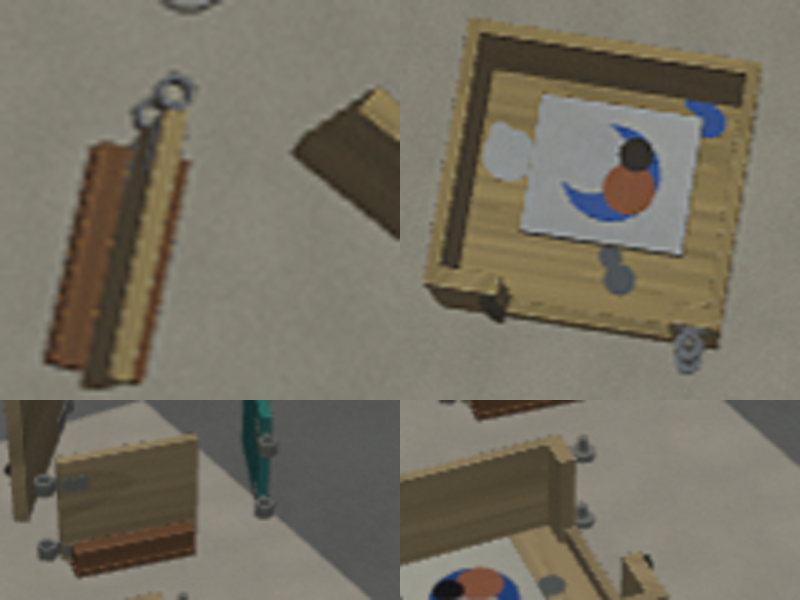

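The crop confirms it. The panel in the stand is plain plywood, its knuckles at top px ≈(404.6,168) and its free end at ≈(395,226). The top pin shows at top px ≈(319,174) and scene px ≈(325,194), the lower pin at scene ≈(324,217). Now I'll measure.

```bash
cat > h.py <<'E'
import numpy as np,cv2
from rig import r
def ray(f,p):
    K=np.array([[f["fx"],0,f["cx"]],[0,f["fy"],f["cy"]],[0,0,1]])
    u=cv2.undistortPoints(np.array([[p]],float),K,np.array(f["dist"],float))[0,0]
    T=np.array(f["pose"]);return T[:3,3],T[:3,:3]@np.array([u[0],u[1],1.])
def cast(f,p,z):
    o,d=ray(f,p);return o+d*(z-o[2])/d[2]
def tri(fs,ps):
    A=np.zeros((3,3));b=np.zeros(3)
    for f,p in zip(fs,ps):
        o,d=ray(f,p);d/=np.linalg.norm(d);M=np.eye(3)-np.outer(d,d);A+=M;b+=M@o
    return np.linalg.solve(A,b)
def proj(f,X):
    T=np.linalg.inv(f["pose"]);K=np.array([[f["fx"],0,f["cx"]],[0,f["fy"],f["cy"]],[0,0,1]])
    return cv2.projectPoints(np.array([X],float),cv2.Rodrigues(T[:3,:3])[0],T[:3,3],K,np.array(f["dist"],float))[0][0,0]
E
python3 - <<'E'
from h import *
np.set_printoptions(precision=1,suppress=True)
t=r.grab_frame("top");s=r.grab_frame("scene")
B=lambda x,y:(240+(x-400+.5)*.275-.5,80+(y+.5)*.275-.5)
A=lambda x,y:(370+(x+.5)*.2-.5,150+(y+.5)*.2-.5)
C=lambda x,y:(260+(x-400+.5)*.35-.5,180+(y-400+.5)*.35-.5)
D=lambda x,y:(260+(x+.5)*.35-.5,125+(y-400+.5)*.35-.5)
for n,p in dict(backL=(472,18),backR=(761,65),frontL=(427,283),frontR=(719,328)).items(): print(n,cast(t,B(*p),120))
print("pintop z131",cast(t,B(688,342),131),"low z41",cast(t,B(688,366),41))
print("pintop tri",tri([t,s],[B(688,342),C(585,438)]),"low scene z41",cast(s,C(584,506),41),"top scene z131",cast(s,C(585,438),131))
print("gate ktop z125",cast(t,A(174,90),125),"klow z35",cast(t,A(146,112),35), "scene ktop z125", cast(s,D(44,479),125),"klow z35",cast(s,D(48,543),35))
for n,p in dict(kL=(160,107),kR=(187,108),fL=(110,381),fR=(143,382)).items(): print(n,cast(t,A(*p),148))
for n,p in dict(stL=(45,362),stR=(146,380),bkL=(92,143)).items(): print(n,cast(t,A(*p),36))
# gate top mask refine: bright plywood
im=cv2.cvtColor(t["pixels"],cv2.COLOR_RGB2HSV)[150:235,375:420]
print(im[40,10:32].tolist())
E
```

```text
backL [803.3 126.1 120. ]
backR [ 765.6 -127.4  120. ]
frontL [567.8 158.3 120. ]
frontR [533.  -94.5 120. ]
pintop z131 [518.7 -68.  131. ] low z41 [510.2 -68.   41. ]
pintop tri [518.8 -67.8 127.8] low scene z41 [521.2 -63.2  41. ] top scene z131 [520.7 -63.9 131. ]
gate ktop z125 [ 543.3 -334.5  125. ] klow z35 [ 543.1 -331.2   35. ] scene ktop z125 [ 542.6 -338.   125. ] klow z35 [ 542.1 -338.    35. ]
kL [ 528.8 -322.   148. ]
kR [ 528.4 -338.6  148. ]
fL [ 360.1 -291.8  148. ]
fR [ 359.8 -311.8  148. ]
stL [ 377.  -265.5   36. ]
stR [ 366.4 -331.2   36. ]
bkL [ 521.8 -295.6   36. ]
[[20, 45, 113], [13, 116, 57], [14, 124, 84], [13, 133, 107], [14, 130, 96], [13, 127, 92], [14, 125, 92], [15, 127, 94], [14, 126, 93], [16, 111, 76], [20, 77, 66], [20, 88, 67], [20, 80, 64], [19, 86, 65], [21, 100, 110], [22, 103, 136], [22, 103, 131], [23, 101, 137], [21, 102, 127], [13, 133, 90], [15, 134, 93], [18, 54, 117]]
```

Emit:
play_rows(
  rows=[
    {"dp": [0, 0, -0.4], "turn": [0, 0, -1], "fingers": 0},
    {"dp": [0, 0, -0.4], "turn": [0, 0, -1], "fingers": 0},
    {"dp": [0, 0, -0.4], "turn": [0, 0, -1], "fingers": 0},
    {"dp": [0, 0, -0.4], "turn": [0, 0, -1], "fingers": 0},
    {"dp": [0, 0, -0.4], "turn": [0, 0, -1], "fingers": 0},
  ],
  force=40,
)

```text
clock: 0.62
eef_pos: [209.4, -588.7, 311.8]
tcp_rot: [-3.141, -0.0, 0.871]
contact_force: [-0.1, -0.3, 0.3]
opening: 0.998
grasp_force: 0.0
```

Emit:
play_rows(
  rows=[
    {"dp": [0, 0, 0], "turn": [0, 0, -1], "fingers": 0},
    {"dp": [0, 0, 0], "turn": [0, 0, -1], "fingers": 0},
    {"dp": [0, 0, 0], "turn": [0, 0, -1], "fingers": 0},
    {"dp": [0, 0, 0], "turn": [0, 0, -1], "fingers": 0},
    {"dp": [0, 0, 0], "turn": [0, 0, -1], "fingers": 0},
  ],
)

```text
clock: 1.03
eef_pos: [209.4, -588.7, 311.1]
tcp_rot: [-3.141, -0.0, 1.394]
contact_force: [0.6, -0.5, 0.1]
opening: 1.003
grasp_force: 0.0
```

Emit:
play_rows(
  rows=[
    {"dp": [0, 0, 0], "turn": [0, 0, -1], "fingers": 0},
    {"dp": [0, 0, 0], "turn": [0, 0, -1], "fingers": 0},
    {"dp": [0, 0, 0], "turn": [0, 0, -1], "fingers": 0},
    {"dp": [0, 0, 0], "turn": [0, 0, -1], "fingers": 0},
    {"dp": [0, 0, 0], "turn": [0, 0, -1], "fingers": 0},
  ],
)

```text
clock: 1.45
eef_pos: [209.5, -588.7, 311.1]
tcp_rot: [3.142, -0.0, 1.918]
contact_force: [-0.2, -0.8, 0.7]
opening: 0.999
grasp_force: 0.0
```

Emit:
play_rows(
  rows=[
    {"dp": [0, 0, 0], "turn": [0, 0, -1], "fingers": 0},
    {"dp": [0, 0, 0], "turn": [0, 0, -1], "fingers": 0},
    {"dp": [0, 0, 0], "turn": [0, 0, -1], "fingers": 0},
    {"dp": [0, 0, 0], "turn": [0, 0, -1], "fingers": 0},
    {"dp": [0, 0, 0], "turn": [0, 0, -1], "fingers": 0},
  ],
)

```text
clock: 1.87
eef_pos: [209.4, -588.7, 311.0]
tcp_rot: [3.141, -0.0, 2.441]
contact_force: [-1.1, -0.6, 0.3]
opening: 0.999
grasp_force: 0.0
```

Emit:
play_rows(
  rows=[
    {"dp": [0, 0, 0], "turn": [0, 0, -1], "fingers": 0},
    {"dp": [0, 0, 0], "turn": [0, 0, -1], "fingers": 0},
    {"dp": [0, 0, 0], "turn": [0, 0, -1], "fingers": 0},
    {"dp": [0, 0, 0], "turn": [0, 0, -1], "fingers": 0},
    {"dp": [0, 0, 0], "turn": [0, 0, -1], "fingers": 0},
  ],
)

```text
clock: 2.28
eef_pos: [209.4, -588.7, 311.0]
tcp_rot: [3.141, -0.0, 2.965]
contact_force: [0.2, 0.3, 0.3]
opening: 1.001
grasp_force: 0.0
```

Emit:
play_rows(
  rows=[
    {"dp": [-0.6, 0.96, 0], "turn": [0, 0, -0.08], "fingers": 0},
    {"dp": [-0.6, 0.96, 0], "turn": [0, 0, 0], "fingers": 0},
    {"dp": [-0.6, 0.96, 0], "turn": [0, 0, 0], "fingers": 0},
    {"dp": [-0.6, 0.96, 0], "turn": [0, 0, 0], "fingers": 0},
    {"dp": [-0.6, 0.96, 0], "turn": [0, 0, 0], "fingers": 0},
  ],
)

```text
clock: 2.7
eef_pos: [349.7, -432.5, 311.2]
tcp_rot: [3.142, 0.0, 2.968]
contact_force: [0.3, -0.7, 1.2]
opening: 1.001
grasp_force: 0.0
```

Emit:
play_rows(
  rows=[
    {"dp": [-0.6, 0.96, 0], "turn": [0, 0, 0], "fingers": 0},
    {"dp": [-0.6, 0.96, 0], "turn": [0, 0, 0], "fingers": 0},
    {"dp": [-0.6, 0.96, 0.6], "turn": [0, 0, 0], "fingers": 0},
    {"dp": [0, 0, 0.9], "turn": [0, 0, 0], "fingers": 0},
    {"dp": [0, 0, 0.9], "turn": [0, 0, 0], "fingers": 0},
  ],
)

```text
clock: 3.12
eef_pos: [431.5, -343.4, 220.0]
tcp_rot: [-3.14, 0.003, 2.972]
contact_force: [0.6, -0.9, -0.5]
opening: 1.001
grasp_force: 0.0
```

Emit:
play_rows(
  rows=[
    {"dp": [0, 0, 0], "turn": [0, 0, 0], "fingers": 0},
    {"dp": [0, 0, 0], "turn": [0, 0, 0], "fingers": 0},
  ],
)

```text
clock: 3.28
eef_pos: [428.4, -343.9, 218.7]
tcp_rot: [3.14, -0.004, 2.968]
contact_force: [0.3, -0.7, 0.2]
opening: 1.001
grasp_force: 0.0
```

```bash
python3 - <<'E'
from h import *
s=r.sense();print(s["qpos"],s["eef_pos"],s["tcp_rot"])
t=r.grab_frame("top")["pixels"];c=r.grab_frame("scene")["pixels"]
a=cv2.resize(t[140:240,360:460],(400,400),interpolation=cv2.INTER_CUBIC);b=cv2.resize(c[100:200,240:340],(400,400),interpolation=cv2.INTER_CUBIC)
cv2.imwrite("pics/c2.png",np.hstack([a,b])[:,:,::-1])
E
```

```text
[-6.79110259e-01  2.51180376e-01  1.80621288e+00 -7.84059307e-06
  1.08832052e+00 -2.07676359e+00] [ 428.41360693 -343.88691334  218.72108093] [ 3.13960139 -0.00360813  2.9684569 ]
```

View pics/c2.png

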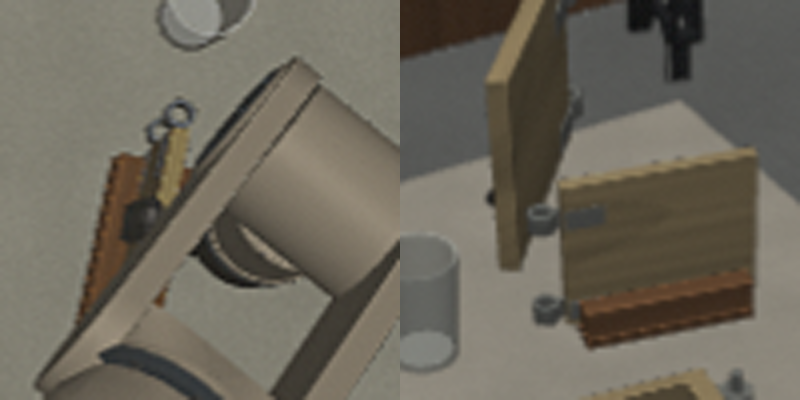

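The crop shows the gate's knuckles at top px ≈(404,168), still in the stand. The open gripper hangs about 36 mm off laterally because the arm fell short, so I'll correct that and descend.

Emit:
play_rows(
  rows=[
    {"dp": [-0.26, 0.38, 0], "turn": [0, 0, -0.06], "fingers": 0},
    {"dp": [-0.26, 0.37, 0], "turn": [0, 0, 0], "fingers": 0},
    {"dp": [0, 0, 0], "turn": [0, 0, 0], "fingers": 0},
    {"dp": [0, 0, 0], "turn": [0, 0, 0], "fingers": 0},
  ],
)

```text
clock: 3.72
eef_pos: [455.9, -319.6, 222.0]
tcp_rot: [-3.14, 0.003, 2.975]
contact_force: [-0.1, -0.7, 0.2]
opening: 1.004
grasp_force: 0.0
```

Emit:
play_rows(
  rows=[
    {"dp": [0, 0, 0.5], "turn": [0, 0, 0], "fingers": 0},
    {"dp": [0, 0, 0.5], "turn": [0, 0, 0], "fingers": 0},
    {"dp": [0, 0, 0.5], "turn": [0, 0, 0], "fingers": 0},
    {"dp": [0, 0, 0], "turn": [0, 0, 0], "fingers": 0},
  ],
)

```text
clock: 4.05
eef_pos: [452.9, -318.6, 157.7]
tcp_rot: [3.14, -0.003, 2.974]
contact_force: [-0.7, 0.5, -1.0]
opening: 1.001
grasp_force: 0.0
```

Emit:
play_rows(
  rows=[
    {"dp": [0, 0, 0.4], "turn": [0, 0, 0], "fingers": 0},
    {"dp": [0, 0, 0.4], "turn": [0, 0, 0], "fingers": 0},
    {"dp": [0, 0, 0.35], "turn": [0, 0, 0], "fingers": 0.3},
    {"dp": [0, 0, 0], "turn": [0, 0, 0], "fingers": 0.6},
    {"dp": [0, 0, 0], "turn": [0, 0, 0], "fingers": 0.7},
  ],
)

```text
clock: 4.47
eef_pos: [454.9, -319.4, 114.8]
tcp_rot: [-3.141, 0.0, 2.974]
contact_force: [-0.9, 0.2, 0.8]
opening: 0.61
grasp_force: 0.0
```

Emit:
play_rows(
  rows=[
    {"dp": [0, 0, 0], "turn": [0, 0, 0], "fingers": 0.8},
    {"dp": [0, 0, 0], "turn": [0, 0, 0], "fingers": 1},
    {"dp": [0, 0, 0], "turn": [0, 0, 0], "fingers": 1},
    {"dp": [0, 0, 0], "turn": [0, 0, 0], "fingers": 1},
    {"dp": [0, 0, 0], "turn": [0, 0, 0], "fingers": 1},
  ],
)

```text
clock: 4.88
eef_pos: [455.6, -319.4, 115.2]
tcp_rot: [-3.141, 0.002, 2.974]
contact_force: [-1.6, -1.0, 7.6]
opening: 0.16
grasp_force: 40.2
```

Emit:
play_rows(
  rows=[
    {"dp": [0, 0, 0], "turn": [0, 0, 0], "fingers": 1},
    {"dp": [0, 0, 0], "turn": [0, 0, 0], "fingers": 1},
    {"dp": [0, 0, 0], "turn": [0, 0, 0], "fingers": 1},
  ],
)

```text
clock: 5.13
eef_pos: [455.6, -319.4, 115.2]
tcp_rot: [-3.14, 0.002, 2.974]
contact_force: [-1.5, -1.2, 7.1]
opening: 0.161
grasp_force: 40.2
```

Emit:
play_rows(
  rows=[
    {"dp": [0, 0, -0.2], "turn": [0, 0, 0], "fingers": 1},
    {"dp": [0, 0, -0.3], "turn": [0, 0, 0], "fingers": 1},
    {"dp": [0, 0, -0.4], "turn": [0, 0, 0], "fingers": 1},
    {"dp": [0, 0, -0.23], "turn": [0, 0, 0], "fingers": 1},
    {"dp": [0, 0, 0], "turn": [0, 0, 0], "fingers": 1},
  ],
)

```text
clock: 5.55
eef_pos: [456.1, -319.4, 161.7]
tcp_rot: [-3.14, 0.004, 2.975]
contact_force: [0.8, -0.5, -1.7]
opening: 0.157
grasp_force: 39.5
```

Emit:
play_rows(
  rows=[
    {"dp": [0.2, 0.4, 0], "turn": [0, 0, 0], "fingers": 1},
    {"dp": [0.3, 0.6, 0], "turn": [0, 0, 0], "fingers": 1},
    {"dp": [0.3, 0.6, 0], "turn": [0, 0, 0], "fingers": 1},
    {"dp": [0.3, 0.6, 0], "turn": [0, 0, 0], "fingers": 1},
    {"dp": [0.3, 0.6, 0], "turn": [0, 0, 0], "fingers": 1},
  ],
)

```text
clock: 5.97
eef_pos: [417.4, -197.7, 158.7]
tcp_rot: [3.141, -0.001, 2.974]
contact_force: [0.7, 0.1, -1.9]
opening: 0.16
grasp_force: 39.6
```

Emit:
play_rows(
  rows=[
    {"dp": [0.3, 0.6, 0], "turn": [0, 0, 0], "fingers": 1},
    {"dp": [0.3, 0.6, 0], "turn": [0, 0, 0], "fingers": 1},
    {"dp": [0.3, 0.6, 0], "turn": [0, 0, 0], "fingers": 1},
    {"dp": [0.3, 0.6, 0], "turn": [0, 0, 0], "fingers": 1},
    {"dp": [0.3, 0.6, 0], "turn": [0, 0, 0], "fingers": 1},
  ],
)

```text
clock: 6.38
eef_pos: [378.2, -69.4, 158.9]
tcp_rot: [3.141, -0.0, 2.974]
contact_force: [0.3, -0.3, -2.1]
opening: 0.159
grasp_force: 39.6
```

Emit:
play_rows(
  rows=[
    {"dp": [0.3, 0.6, 0], "turn": [0, 0, 0], "fingers": 1},
    {"dp": [0, 0, 0], "turn": [0, 0, 0], "fingers": 1},
    {"dp": [0, 0, 0], "turn": [0, 0, 0], "fingers": 1},
    {"dp": [0, 0, 0], "turn": [0, 0, 0], "fingers": 1},
  ],
)

```text
clock: 6.72
eef_pos: [371.6, -45.0, 159.1]
tcp_rot: [-3.141, 0.001, 2.976]
contact_force: [-0.5, -0.5, -2.4]
opening: 0.158
grasp_force: 40.0
```

```bash
python3 - <<'E'
from h import *
s=r.sense();print(s["qpos"],s["eef_pos"],s["tcp_rot"])
t=r.grab_frame("top")["pixels"];c=r.grab_frame("scene")["pixels"]
np.save("pics/t3.npy",t);np.save("pics/s3.npy",c)
a=cv2.resize(t[150:230,280:360],(400,400),interpolation=cv2.INTER_CUBIC);b=cv2.resize(c[160:240,290:370],(400,400),interpolation=cv2.INTER_CUBIC)
cv2.imwrite("pics/c3.png",np.hstack([a,b])[:,:,::-1])
E
```

```text
[-1.24474702e-01  5.24280718e-02  2.20761947e+00 -1.82773688e-04
  8.80842639e-01 -1.52908868e+00] [371.55476495 -45.02650996 159.11895329] [-3.14148102e+00  7.07739693e-04  2.97552663e+00]
```

View pics/c3.png

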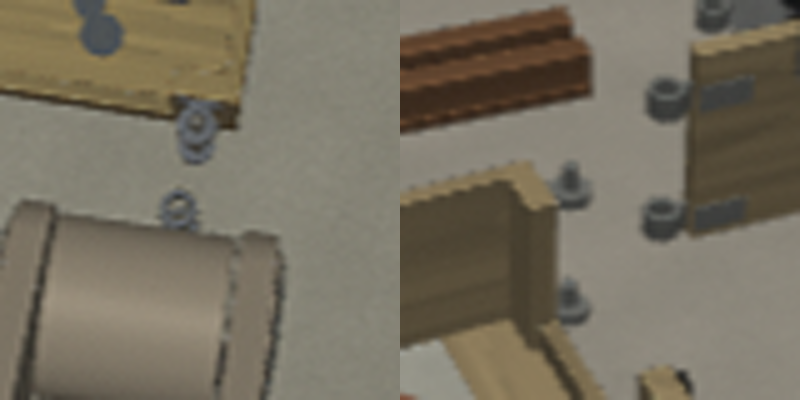

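The knuckle ring shows at top px ≈(315.6,191.8) and the pin bracket at ≈(319.4,175.6). In the scene view the knuckles are at ≈(343,180) and ≈(342,204), the pins at ≈(324,196) and ≈(324,219). I'll take centroids from a bluish-steel mask.

```bash
python3 - <<'E'
from h import *
np.set_printoptions(precision=1,suppress=True)
for n,(y0,y1,x0,x1) in dict(t3=(165,200,305,330),s3=(160,232,312,352)).items():
    im=np.load(f"pics/{n}.npy").astype(int)
    m=((im[...,0]-im[...,2])<6).astype(np.uint8); mm=np.zeros_like(m);mm[y0:y1,x0:x1]=m[y0:y1,x0:x1]
    k,l,st,c=cv2.connectedComponentsWithStats(mm,connectivity=4)
    for i in range(1,k):
        if st[i,4]>5: print(n,st[i],c[i])
    print("\n".join("".join(".#"[v] for v in row) for row in mm[y0:y1,x0:x1]))
E
```

```text
t3 [315 170   9  13  77] [319.1 175.8]
t3 [312 188   8   8  40] [315.3 191.8]
.........................
.........................
.........................
.........................
...........#.............
............######.......
............#######......
...........######........
...........##...##.......
..........####..##.......
..........###..####......
...........#######.......
...........#######.......
...........#######.......
...........##..###.......
...........#######.......
............#####........
.............###.........
.........................
.........................
.........................
.........................
.........................
.........###.............
........######...........
.......##....#...........
.......##..#.#...........
.......########..........
.......##...##...........
........######...........
........####.##..........
.........................
.........................
.........................
.........................
s3 [350 160   2   6  12] [350.5 162.5]
s3 [340 176   8   8  57] [343.4 179.4]
s3 [350 178   2   4   6] [350.7 17
[... 2412 characters left out ...]
...
........................................
...........##...........................
...........##...........................
..........###...........................
..........####..........................
..........#####.........................
..........#####.........................
..........#####.........................
..........#####.........................
...........###..........................
........................................
........................................
........................................
........................................
........................................
........................................
........................................
```

```bash
python3 - <<'E'
from h import *
np.set_printoptions(precision=1,suppress=True)
t=r.grab_frame("top");s=r.grab_frame("scene")
e=r.sense()["eef_pos"];print(e)
P=cast(t,(319.1,174.9),112);K=cast(t,(315.3,191.4),169)
print("top pin",P,"kn",K,"delta",P-K)
pu=cast(s,(323.6,192.8),131);pl=cast(s,(323.6,215.8),41);ku=cast(s,(343.4,179.5),160);kl=cast(s,(342.2,203.4),70)
print("scene pin",pu,pl,"kn",ku,kl,"delta",pu-ku,pl-kl)
for n,f in(("t",t),("s",s)): print(n,[proj(f,[519,-67,z]) for z in(112,131,22,41)])
E
```

```text
[371.5 -45.6 158.9]
top pin [517.7 -68.9 112. ] kn [458.7 -58.5 169. ] delta [ 58.9 -10.4 -57. ]
scene pin [522.3 -65.9 131. ] [520.1 -67.9  41. ] kn [459.3 -58.9 160. ] [459.5 -59.7  70. ] delta [ 63.  -7. -29.] [ 60.6  -8.1 -29. ]
t [array([318.5, 174.5]), array([318.5, 173.6]), array([318.6, 178.4]), array([318.6, 177.6])]
s [array([324.3, 197.4]), array([324.4, 192.2]), array([324. , 220.6]), array([324.1, 215.8])]
```

Emit:
play_rows(
  rows=[
    {"dp": [-0.4, 0.04, 0], "turn": [0, 0, 0], "fingers": 1},
    {"dp": [-0.4, 0, 0], "turn": [0, 0, 0], "fingers": 1},
    {"dp": [-0.4, 0, 0], "turn": [0, 0, 0], "fingers": 1},
    {"dp": [-0.32, 0, 0], "turn": [0, 0, 0], "fingers": 1},
    {"dp": [0, 0, 0], "turn": [0, 0, 0], "fingers": 1},
  ],
)

```text
clock: 7.33
eef_pos: [433.5, -54.3, 158.9]
tcp_rot: [-3.142, 0.001, 2.973]
contact_force: [-0.3, 0.6, -2.0]
opening: 0.157
grasp_force: 40.0
```

Emit:
play_rows(
  rows=[
    {"dp": [0, 0, 0], "turn": [0, 0, 0], "fingers": 1},
    {"dp": [0, 0, 0], "turn": [0, 0, 0], "fingers": 1},
    {"dp": [0, 0, 0], "turn": [0, 0, 0], "fingers": 1},
  ],
)

```text
clock: 7.58
eef_pos: [430.5, -53.5, 158.8]
tcp_rot: [-3.142, -0.001, 2.974]
contact_force: [0.3, -0.3, -2.4]
opening: 0.156
grasp_force: 40.0
```

```bash
python3 - <<'E'
from h import *
s=r.sense();print(s["eef_pos"],s["tcp_rot"])
t=r.grab_frame("top")["pixels"];c=r.grab_frame("scene")["pixels"]
np.save("pics/t4.npy",t);np.save("pics/s4.npy",c)
a=cv2.resize(t[155:195,300:340],(400,400),interpolation=cv2.INTER_CUBIC);b=cv2.resize(c[170:230,300:340],(400,600),interpolation=cv2.INTER_CUBIC)
a=cv2.copyMakeBorder(a,0,200,0,0,cv2.BORDER_CONSTANT)
cv2.imwrite("pics/c4.png",np.hstack([a,b])[:,:,::-1])
E
```

```text
[430.5190359  -53.48041451 158.79620867] [-3.14155189e+00 -8.34298251e-04  2.97427660e+00]
```

View pics/c4.png

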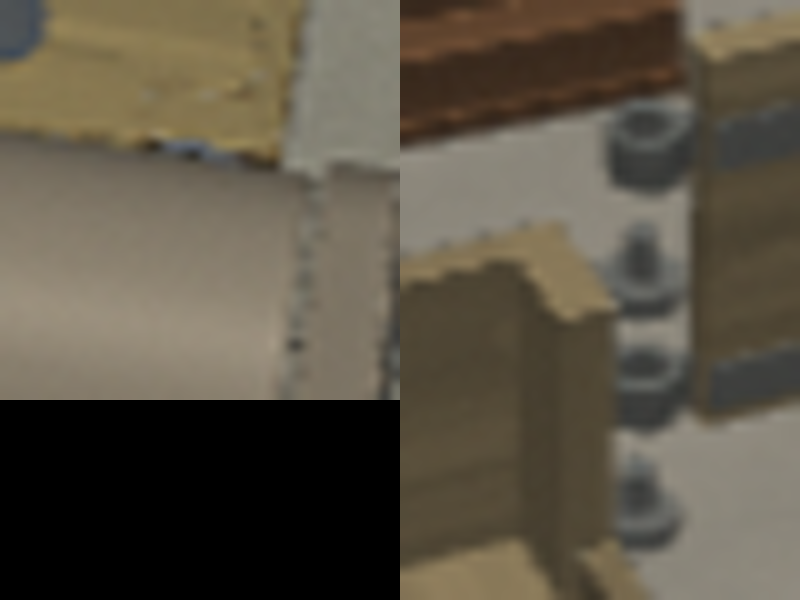

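The scene crop shows both knuckles above their pins. The knuckle column is ≈324.45 and the pin column ≈323.75, so the gate should go about 1.6 mm further along +x, −y. I'll nudge it and lower gently.

Emit:
play_rows(
  rows=[
    {"dp": [-0.036, -0.02, 0], "turn": [0, 0, 0], "fingers": 1},
    {"dp": [0, 0, 0.2], "turn": [0, 0, 0], "fingers": 1},
    {"dp": [0, 0, 0.2], "turn": [0, 0, 0], "fingers": 1},
    {"dp": [0, 0, 0], "turn": [0, 0, 0], "fingers": 1},
    {"dp": [0, 0, 0], "turn": [0, 0, 0], "fingers": 1},
  ],
)

```text
clock: 8.1
eef_pos: [432.0, -54.4, 142.1]
tcp_rot: [-3.142, -0.002, 2.974]
contact_force: [-0.5, -0.0, -1.9]
opening: 0.158
grasp_force: 40.0
```

Emit:
play_rows(
  rows=[
    {"dp": [0, 0, 0.05], "turn": [0, 0, 0], "fingers": 1},
    {"dp": [0, 0, 0.05], "turn": [0, 0, 0], "fingers": 1},
    {"dp": [0, 0, 0.05], "turn": [0, 0, 0], "fingers": 1},
    {"dp": [0, 0, 0], "turn": [0, 0, 0], "fingers": 1},
    {"dp": [0, 0, 0], "turn": [0, 0, 0], "fingers": 1},
  ],
)

```text
clock: 8.52
eef_pos: [432.7, -54.5, 136.9]
tcp_rot: [3.142, -0.0, 2.974]
contact_force: [0.2, 0.7, -2.6]
opening: 0.161
grasp_force: 40.0
```

Emit:
play_rows(
  rows=[
    {"dp": [0, 0, 0.05], "turn": [0, 0, 0], "fingers": 1},
    {"dp": [0, 0, 0.05], "turn": [0, 0, 0], "fingers": 1},
    {"dp": [0, 0, 0], "turn": [0, 0, 0], "fingers": 1},
    {"dp": [0, 0, 0], "turn": [0, 0, 0], "fingers": 1},
  ],
)

```text
clock: 8.85
eef_pos: [432.7, -54.5, 132.8]
tcp_rot: [-3.142, -0.0, 2.974]
contact_force: [-0.7, -0.3, -1.8]
opening: 0.158
grasp_force: 40.0
```

Emit:
play_rows(
  rows=[
    {"dp": [0, 0, 0.04], "turn": [0, 0, 0], "fingers": 1},
    {"dp": [0, 0, 0.04], "turn": [0, 0, 0], "fingers": 1},
    {"dp": [0, 0, 0], "turn": [0, 0, 0], "fingers": 1},
    {"dp": [0, 0, 0], "turn": [0, 0, 0], "fingers": 1},
  ],
)

```text
clock: 9.18
eef_pos: [432.6, -54.5, 129.7]
tcp_rot: [-3.142, -0.0, 2.974]
contact_force: [1.0, 0.8, -2.3]
opening: 0.159
grasp_force: 40.0
```

Emit:
play_rows(
  rows=[
    {"dp": [0, 0, 0.06], "turn": [0, 0, 0], "fingers": 1},
    {"dp": [0, 0, 0.06], "turn": [0, 0, 0], "fingers": 1},
    {"dp": [0, 0, 0.06], "turn": [0, 0, 0], "fingers": 1},
    {"dp": [0, 0, 0], "turn": [0, 0, 0], "fingers": 1},
    {"dp": [0, 0, 0], "turn": [0, 0, 0], "fingers": 1},
  ],
)

```text
clock: 9.6
eef_pos: [432.6, -54.5, 122.4]
tcp_rot: [-3.142, -0.0, 2.974]
contact_force: [0.3, 0.4, -1.9]
opening: 0.155
grasp_force: 40.0
```

Emit:
play_rows(
  rows=[
    {"dp": [0, 0, 0.03], "turn": [0, 0, 0], "fingers": 1},
    {"dp": [0, 0, 0.03], "turn": [0, 0, 0], "fingers": 1},
    {"dp": [0, 0, 0], "turn": [0, 0, 0], "fingers": 1},
    {"dp": [0, 0, 0], "turn": [0, 0, 0], "fingers": 1},
  ],
)

```text
clock: 9.93
eef_pos: [433.0, -54.6, 120.3]
tcp_rot: [3.142, 0.0, 2.974]
contact_force: [1.1, -0.8, -2.1]
opening: 0.157
grasp_force: 40.2
```

Emit:
play_rows(
  rows=[
    {"dp": [0, 0, 0.025], "turn": [0, 0, 0], "fingers": 1},
    {"dp": [0, 0, 0], "turn": [0, 0, 0], "fingers": 1},
    {"dp": [0, 0, 0.025], "turn": [0, 0, 0], "fingers": 1},
    {"dp": [0, 0, 0], "turn": [0, 0, 0], "fingers": 1},
    {"dp": [0, 0, 0], "turn": [0, 0, 0], "fingers": 1},
  ],
)

```text
clock: 10.35
eef_pos: [432.1, -54.6, 119.1]
tcp_rot: [-3.141, -0.001, 2.974]
contact_force: [-8.9, -0.0, 19.3]
opening: 0.163
grasp_force: 43.4
```

```bash
python3 - <<'E'
from h import *
s=r.sense();print(s["eef_pos"],s["contact_force"],s["wrist_torque"])
c=r.grab_frame("scene")["pixels"];np.save("pics/s5.npy",c)
cv2.imwrite("pics/c5.png",cv2.resize(c[150:230,290:390],(800,600),interpolation=cv2.INTER_CUBIC)[:,:,::-1])
E
```

```text
[432.10021673 -54.58479679 119.07923645] [-8.90808187e+00 -1.84426162e-02  1.93007188e+01] [-0.02937276  0.96353984 -0.07309076]
```

View pics/c5.png

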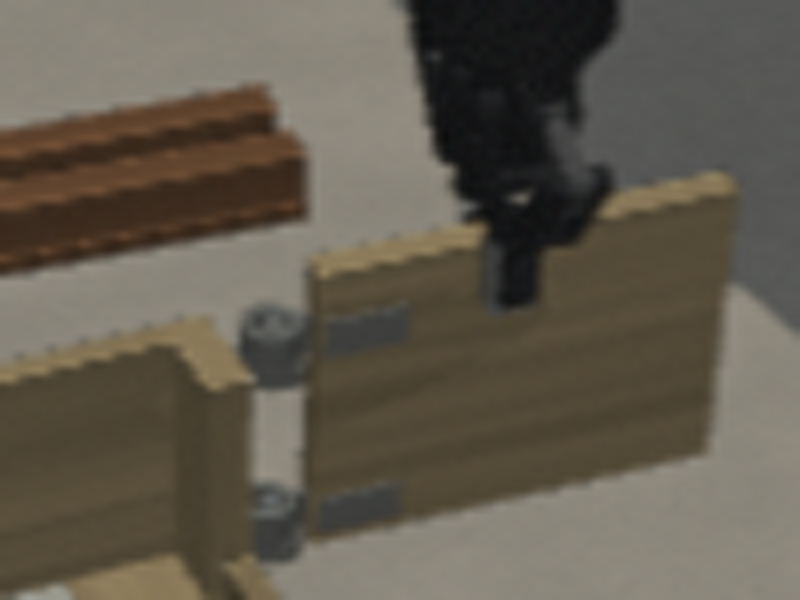

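The crop shows both knuckles down over both pins (scene px ≈(324,197) and (324,219)), and the wrist feels the seat at the expected height. I'll relieve the pressure and swing about the hinge, 89 mm along tool −x.

Emit:
play_rows(
  rows=[
    {"dp": [0, 0, -0.03], "turn": [0, 0, 0], "fingers": 1},
    {"dp": [-0.005, 0.155, 0], "turn": [0, 0, 0.667], "fingers": 1},
    {"dp": [-0.005, 0.155, 0], "turn": [0, 0, 0.667], "fingers": 1},
    {"dp": [0, 0, 0], "turn": [0, 0, 0], "fingers": 1},
    {"dp": [0, 0, 0], "turn": [0, 0, 0], "fingers": 1},
  ],
  force=25,
)

```text
clock: 10.82
eef_pos: [435.3, -42.5, 119.4]
tcp_rot: [-3.141, -0.001, 2.838]
contact_force: [-3.3, -0.5, 2.7]
opening: 0.155
grasp_force: 40.8
```

Emit:
play_rows(
  rows=[
    {"dp": [-0.005, 0.155, 0], "turn": [0, 0, 0.667], "fingers": 1},
    {"dp": [-0.005, 0.155, 0], "turn": [0, 0, 0.667], "fingers": 1},
    {"dp": [-0.005, 0.155, 0], "turn": [0, 0, 0.667], "fingers": 1},
    {"dp": [-0.005, 0.155, 0], "turn": [0, 0, 0.667], "fingers": 1},
    {"dp": [-0.005, 0.155, 0], "turn": [0, 0, 0.667], "fingers": 1},
  ],
)

```text
clock: 11.23
eef_pos: [449.7, -15.2, 119.3]
tcp_rot: [-3.141, -0.0, 2.485]
contact_force: [-1.4, -1.1, 0.3]
opening: 0.154
grasp_force: 40.6
```

Emit:
play_rows(
  rows=[
    {"dp": [-0.005, 0.155, 0], "turn": [0, 0, 0.667], "fingers": 1},
    {"dp": [-0.005, 0.155, 0], "turn": [0, 0, 0.667], "fingers": 1},
    {"dp": [-0.005, 0.155, 0], "turn": [0, 0, 0.667], "fingers": 1},
    {"dp": [-0.005, 0.155, 0], "turn": [0, 0, 0.667], "fingers": 1},
    {"dp": [0, 0, 0], "turn": [0, 0, 0], "fingers": 1},
  ],
)

```text
clock: 11.65
eef_pos: [468.2, 2.5, 119.4]
tcp_rot: [3.141, 0.0, 2.205]
contact_force: [-0.4, -0.0, 0.7]
opening: 0.157
grasp_force: 40.5
```

Emit:
play_rows(
  rows=[
    {"dp": [-0.005, 0.155, 0], "turn": [0, 0, 0.667], "fingers": 1},
    {"dp": [-0.005, 0.155, 0], "turn": [0, 0, 0.667], "fingers": 1},
    {"dp": [-0.005, 0.155, 0], "turn": [0, 0, 0.667], "fingers": 1},
    {"dp": [-0.005, 0.155, 0], "turn": [0, 0, 0.667], "fingers": 1},
    {"dp": [0, 0, 0], "turn": [0, 0, 0], "fingers": 1},
  ],
)

```text
clock: 12.07
eef_pos: [490.1, 14.1, 119.5]
tcp_rot: [3.141, 0.0, 1.928]
contact_force: [0.2, 1.3, 1.0]
opening: 0.157
grasp_force: 40.4
```

Emit:
play_rows(
  rows=[
    {"dp": [-0.005, 0.155, 0], "turn": [0, 0, 0.667], "fingers": 1},
    {"dp": [-0.005, 0.155, 0], "turn": [0, 0, 0.667], "fingers": 1},
    {"dp": [-0.005, 0.155, 0], "turn": [0, 0, 0.667], "fingers": 1},
    {"dp": [-0.005, 0.155, 0], "turn": [0, 0, 0.667], "fingers": 1},
    {"dp": [0, 0, 0], "turn": [0, 0, 0], "fingers": 1},
  ],
)

```text
clock: 12.48
eef_pos: [514.2, 19.2, 119.4]
tcp_rot: [3.14, 0.0, 1.649]
contact_force: [0.1, 1.0, 0.3]
opening: 0.154
grasp_force: 40.4
```

Emit:
play_rows(
  rows=[
    {"dp": [-0.005, 0.155, 0], "turn": [0, 0, 0.667], "fingers": 1},
    {"dp": [-0.005, 0.155, 0], "turn": [0, 0, 0.667], "fingers": 1},
    {"dp": [0, 0, 0], "turn": [0, 0, 0], "fingers": 1},
    {"dp": [0, 0, 0], "turn": [0, 0, 0], "fingers": 1},
  ],
)

```text
clock: 12.82
eef_pos: [525.8, 19.4, 119.4]
tcp_rot: [3.141, -0.0, 1.514]
contact_force: [1.6, 0.9, 1.1]
opening: 0.159
grasp_force: 40.5
```

Emit:
play_rows(
  rows=[
    {"dp": [0, 0.039, 0], "turn": [0, 0, 0.167], "fingers": 1},
    {"dp": [0, 0.039, 0], "turn": [0, 0, 0.167], "fingers": 1},
    {"dp": [0, 0.039, 0], "turn": [0, 0, 0.167], "fingers": 1},
    {"dp": [0, 0, 0], "turn": [0, 0, 0], "fingers": 1},
    {"dp": [0, 0, 0], "turn": [0, 0, 0], "fingers": 1},
  ],
)

```text
clock: 13.23
eef_pos: [530.3, 19.2, 119.4]
tcp_rot: [-3.141, 0.0, 1.456]
contact_force: [0.8, 1.1, 0.4]
opening: 0.157
grasp_force: 40.5
```

Emit:
play_rows(
  rows=[
    {"dp": [0, 0.039, 0], "turn": [0, 0, 0.167], "fingers": 1},
    {"dp": [0, 0, 0], "turn": [0, 0, 0], "fingers": 1},
    {"dp": [0, 0.03, 0], "turn": [0, 0, 0.12], "fingers": 1},
    {"dp": [0, 0, 0], "turn": [0, 0, 0], "fingers": 1},
    {"dp": [0, 0, 0], "turn": [0, 0, 0], "fingers": 1},
  ],
)

```text
clock: 13.65
eef_pos: [533.1, 18.9, 119.4]
tcp_rot: [-3.141, -0.0, 1.425]
contact_force: [-0.6, 0.7, 1.2]
opening: 0.153
grasp_force: 40.6
```

Emit:
play_rows(
  rows=[
    {"dp": [0, 0.02, 0], "turn": [0, 0, 0.085], "fingers": 1},
    {"dp": [0, 0, 0], "turn": [0, 0, 0], "fingers": 1},
    {"dp": [0, 0, 0], "turn": [0, 0, 0], "fingers": 1},
  ],
)

```text
clock: 13.9
eef_pos: [533.5, 18.9, 119.4]
tcp_rot: [-3.141, 0.0, 1.417]
contact_force: [-3.1, 2.6, 4.0]
opening: 0.162
grasp_force: 41.1
```

Emit:
play_rows(
  rows=[
    {"dp": [0, 0.02, 0], "turn": [0, 0, 0.085], "fingers": 1},
    {"dp": [0, 0, 0], "turn": [0, 0, 0], "fingers": 1},
    {"dp": [0, 0, 0], "turn": [0, 0, 0], "fingers": 1},
  ],
)

```text
clock: 14.15
eef_pos: [533.6, 18.8, 119.4]
tcp_rot: [-3.139, 0.0, 1.408]
contact_force: [-6.7, 3.7, 7.0]
opening: 0.16
grasp_force: 42.8
```

Emit:
play_rows(
  rows=[
    {"dp": [0, 0, 0], "turn": [0, 0, 0], "fingers": 0.8},
    {"dp": [0, 0, 0], "turn": [0, 0, 0], "fingers": 0.7},
    {"dp": [0, 0, 0], "turn": [0, 0, 0], "fingers": 0.6},
    {"dp": [0, 0, 0], "turn": [0, 0, 0], "fingers": 0.5},
    {"dp": [0, 0, 0], "turn": [0, 0, 0], "fingers": 0.5},
  ],
)

```text
clock: 14.57
eef_pos: [534.9, 18.5, 119.3]
tcp_rot: [3.141, 0.0, 1.407]
contact_force: [-0.1, 0.1, -0.4]
opening: 0.503
grasp_force: 0.0
```

Emit:
play_rows(
  rows=[
    {"dp": [0, 0, -0.2], "turn": [0, 0, 0], "fingers": 0.5},
    {"dp": [0, 0, -0.4], "turn": [0, 0, 0], "fingers": 0.5},
    {"dp": [0, 0, -0.6], "turn": [0, 0, 0], "fingers": 0.5},
    {"dp": [0, 0, -0.8], "turn": [0, 0, 0], "fingers": 0.5},
    {"dp": [0, 0, -0.8], "turn": [0, 0, 0], "fingers": 0.5},
  ],
)

```text
clock: 14.98
eef_pos: [534.2, 18.5, 232.7]
tcp_rot: [-3.14, 0.0, 1.407]
contact_force: [1.8, 0.6, 0.9]
opening: 0.503
grasp_force: 0.0
```

Emit:
play_rows(
  rows=[
    {"dp": [0, -0.8, -0.6], "turn": [0, 0, 0], "fingers": 0.5},
    {"dp": [0, -0.8, -0.6], "turn": [0, 0, 0], "fingers": 0.5},
    {"dp": [0, -0.8, 0], "turn": [0, 0, 0], "fingers": 0.5},
    {"dp": [0, -0.8, 0], "turn": [0, 0, 0], "fingers": 0.5},
    {"dp": [0, 0, 0], "turn": [0, 0, 0], "fingers": 0.5},
  ],
)

```text
clock: 15.4
eef_pos: [403.5, 39.8, 279.8]
tcp_rot: [-3.14, 0.0, 1.408]
contact_force: [0.8, 0.1, 0.5]
opening: 0.5
grasp_force: 0.0
```

```bash
python3 - <<'E'
from h import *
s=r.sense();print(s["eef_pos"],s["contact_force"])
t=r.grab_frame("top")["pixels"];c=r.grab_frame("scene")["pixels"]
a=cv2.resize(t[75:200,240:340],(400,500),interpolation=cv2.INTER_CUBIC);b=cv2.resize(c[165:290,260:360],(400,500),interpolation=cv2.INTER_CUBIC)
cv2.imwrite("pics/c6.png",np.hstack([a,b])[:,:,::-1])
E
```

```text
[403.47765739  39.77349258 279.84462752] [0.84900693 0.06430663 0.53107083]
```

View pics/c6.png

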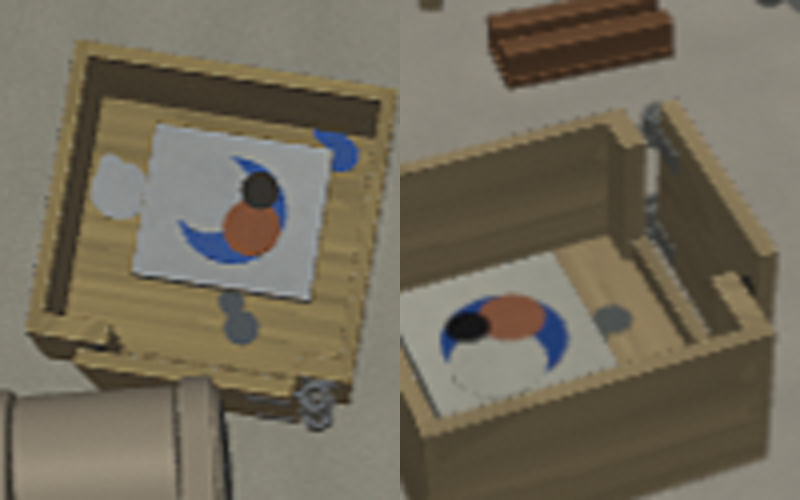

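Both views show the gate hung and shut, and the canvas undisturbed. I'll move the arm off and check how tightly it sits against the stop.

Emit:
play_rows(
  rows=[
    {"dp": [-0.9, 0, -0.4], "turn": [0, 0, 0], "fingers": 0.5},
    {"dp": [-0.9, 0, 0], "turn": [0, 0, 0], "fingers": 0.5},
    {"dp": [-0.9, 0, 0], "turn": [0, 0, 0], "fingers": 0.5},
    {"dp": [-0.9, 0, 0], "turn": [0, 0, 0], "fingers": 0.5},
    {"dp": [-0.9, 0, 0], "turn": [0, 0, 0], "fingers": 0.5},
  ],
)

```text
clock: 15.92
eef_pos: [379.8, -140.3, 295.9]
tcp_rot: [3.14, 0.0, 1.408]
contact_force: [0.6, 0.3, 0.5]
opening: 0.497
grasp_force: 0.0
```

Emit:
play_rows(
  rows=[
    {"dp": [-0.9, 0, 0], "turn": [0, 0, 0], "fingers": 0.5},
    {"dp": [-0.9, 0, 0], "turn": [0, 0, 0], "fingers": 0.5},
    {"dp": [-0.9, 0, 0], "turn": [0, 0, 0], "fingers": 0.5},
    {"dp": [-0.5, 0, 0], "turn": [0, 0, 0], "fingers": 0.5},
    {"dp": [0, 0, 0], "turn": [0, 0, 0], "fingers": 0.5},
  ],
)

```text
clock: 16.33
eef_pos: [358.6, -268.9, 295.5]
tcp_rot: [3.141, 0.002, 1.404]
contact_force: [0.8, -0.2, 0.4]
opening: 0.501
grasp_force: 0.0
```

```bash
python3 - <<'E'
from h import *
np.set_printoptions(precision=1,suppress=True)
t=r.grab_frame("top");c=r.grab_frame("scene")
h=np.array([519.3,-68.5])
for n,f in(("t",t),("s",c)):
  for a in(82,81,85):
    a=np.radians(a);u=np.array([np.cos(a),np.sin(a)]);v=np.array([-u[1],u[0]])
    print(n,round(np.degrees(a)),[proj(f,[*(h+u*d+v*w),153]) for d,w in((16,-7),(16,7),(186,-7),(186,7))])
a=cv2.resize(t["pixels"][145:195,250:330],(800,500),interpolation=cv2.INTER_CUBIC)
cv2.imwrite("pics/c7.png",a[:,:,::-1])
E
```

```text
t 82 [array([314.2, 169.4]), array([313.5, 173.8]), array([259.5, 160.8]), array([258.8, 165.3])]
t 81 [array([314.2, 169.3]), array([313.4, 173.7]), array([259.8, 159.8]), array([258.9, 164.2])]
t 85 [array([314. , 169.6]), array([313.5, 174.1]), array([259. , 163.9]), array([258.4, 168.4])]
s 82 [array([324.1, 189.6]), array([328.5, 188.5]), array([349.6, 225.9]), array([354.4, 224.5])]
s 81 [array([323.9, 189.6]), array([328.5, 188.5]), array([348.5, 226.2]), array([353.3, 224.9])]
s 85 [array([324.4, 189.6]), array([328.7, 188.4]), array([353., 225.]), array([357.6, 223.5])]
```

View pics/c7.png

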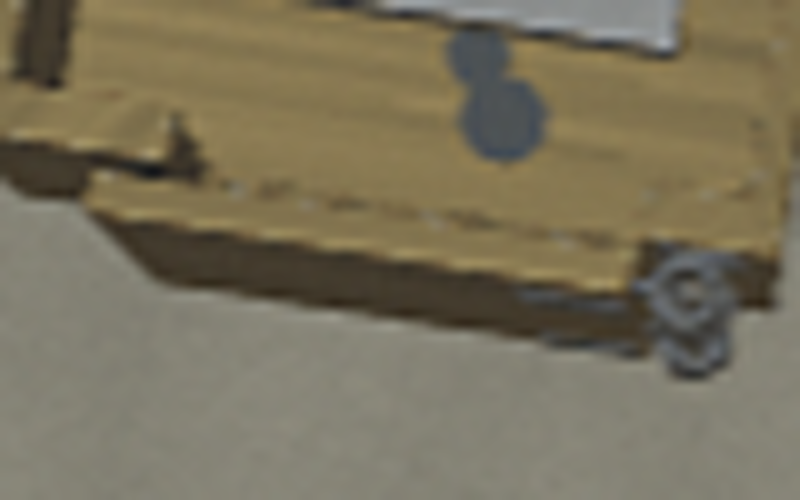

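The gate's free-end corner sits at top px ≈(258,165.5). The prediction for a shut gate at 82° is (258.8,165.3), so it is shut to within measuring error, and the wrist felt the stop before release. Handing in.

```bash
python3 -c "
from rig import r
print(r.sign_off())"
```

```text
the job is handed in; nothing more can be done
None
```

The gate hangs with both knuckles fully down on the pins, is swung shut against the rubber stop (to within about 1.5 mm by camera) and released; the canvas is undisturbed, the arm never went near the cups or bottle, and the job was handed in at about 16 s.

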